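Unpack a covered slide-staining dish

TASK

Take the rectangular staining dish apart: lift off its cover and stand it on the bench, knob up, clear of the dish, then lift the slide rack out by its bar and stand it inside the shallow steel tray. Keep the rack level, and leave the dish, the round jar, the timer and the beaker where they stand.

Things in the scene. Friction and masses are not known exactly. Their poses are not given: they have to be found in the camera images.
- cover_knob (a point): centre of the round black knob (28 mm diameter, top 11 mm above this point) on the dish's white rectangular cover, an upside-down box 111 (x) x 119 (y) x 54 mm with 3 mm walls, 150 g. The point is over its middle, 68 mm above its lower edge, 14 mm above its flat top. It starts on the dish's ledge, hiding the rack, and lifts straight up; it must rise 45 mm to clear the rack's bar. z up
- rack_bar (a point): centre of the flat carrying bar of the steel slide rack, which starts in the dish under the cover. The bar runs along the rack's y: 84 mm long, 10 mm thick (x), 16 mm high. The rack is 76 (x) x 84 (y) x 71 mm, 160 g; the point is over its middle, 63 mm above its underside. Its glass slides end 33 mm below this point. It stands loose, about 8 mm free of the dish walls all round
- dish: white rectangular staining dish, open above once the cover is off, 100 (x) x 108 (y) x 46 mm, walls 4 mm, floor 5 mm thick; a ledge round it (108 x 124 mm) carries the cover 34 mm up. Loose, 800 g. Origin at the centre of its underside. With the cover off, the rack's bar stands with its lower edge 14 mm above the dish's rim
- tray: shallow steel draining tray, 132 (x) x 142 (y) mm with a 14 mm high rim, inside 126 x 136 mm, floor 3 mm thick; it does not move. Origin at the centre of its underside
- jar: bystander: closed white round jar with the same sort of black knob, 101 mm diameter, 113 mm high with its knob; origin at the centre of its underside
- timer: bystander: small lab timer, 60 x 70 x 22 mm, lying behind the work; origin at the centre of its underside
- beaker_100: bystander: small glass beaker, 57 mm diameter, 68 mm high, standing behind the work; origin at the centre of its underside. Dish, tray and round jar stand side by side across the bench in any order, about 0.21 m apart; the 0.15 m of bench in front of each (towards the robot) is empty

How it is judged:
On the way:
1. the cover stands on the bench, knob up, clear of the dish (height (world z) of cover_knob below 0.075 m and horizontal distance between cover_knob and dish above 0.1 m and angle between cover_knob's own z axis and vertical below 0.17 rad), for 0.2 s.
At the end, for the whole second after the job is handed in: Cover on the bench, knob up (within 10 deg; knob centre under 75 mm high; over 100 mm from the dish, middle to middle); rack flat in the tray (within 26 mm of its middle along each side, 7 deg of upright, bar centre under 74 mm high); dish upright (6 deg), moved under 30 mm (all of step 1 and x of rack_bar in the frame of tray between -0.026 and 0.026 m and y of rack_bar in the frame of tray between -0.026 and 0.026 m and height (world z) of rack_bar below 0.074 m and angle between rack_bar's own z axis and vertical below 0.12 rad and distance of dish from where it was at the start of the episode below 0.03 m and angle between dish's own z axis and vertical below 0.1 rad); the robot touches nothing.
It fails at once if the slide rack is tipped more than 25 degrees (angle between rack_bar's own z axis and vertical above 0.44 rad).
It fails at once if the round jar is moved more than 20 mm (distance of jar from where it was at the start of the episode above 0.02 m).
It fails at once if the timer is moved more than 20 mm (distance of timer from where it was at the start of the episode above 0.02 m).
It fails at once if the beaker is moved more than 20 mm (distance of beaker_100 from where it was at the start of the episode above 0.02 m).
It also fails if it takes over 64 s, if anything falls off the work surface, if the arm or the gripper's body presses on something with over 40 N, if the wrist force passes 120 N, or if a joint passes its speed limit or range.

ROBOT

A 6-joint arm with a two-finger parallel gripper is mounted at the origin on a cart in front of the work surface, level with it; the furniture and walls round the work are solid. World frame = base frame: x ahead of the robot, y to its left, z up, the work surface at z = 0. Lengths are in m, angles in rad, forces in N, time in s.
With the tool pointing down it reaches from about 0.375 to 0.975 m from the base axis. Payload 3.8 kg.
Tool frame: the origin (TCP) lies on the mounting face of the last link; the fingertips stand 173 mm ahead of it and the grasp point (between the pads) lies 155 mm ahead of it; z points along the fingers, y is the line along which they close (so a half turn about z gives the same grasp; the last joint's range is limited). The gripper opens to 85 mm and grips with 20 to 120 N. Pads are 22 mm wide; open, the fingers measure 114 mm over their backs; the gripper's body (76 mm by 85 mm) begins 54 mm behind the grasp point. The pads swing forward as they close: fully open they stand 13 mm farther back than shut.
Start: joints at [-1.17, 0.264, 1.604, -0, 1.274, -0.037], TCP at [0.286, -0.611, 0.405] pointing down, gripper open.
Joint ranges: [-2.63, 2.63], [-0.94, 2.18], [0.31, 2.57], [-1.31, 4.45], [0, 2.66], [-2.55, 2.55]. Speed limits (rad/s): [2.57, 2.57, 3.14, 3.14, 3.14, 3.14].

INTERFACE

Orientations are given as a rotation vector (axis times angle).
In Python, from workcell import bot gives the robot as it stands.
- The arm moves only by the tool drive_tool, never from a script. Its argument "increments" is a list of rows, each an object with "delta_pos": the shift along the tool's x, y, z in mm, a list of three; "turn": the turn about the tool's z in rad; "jaw": the opening, from -1 (shut) to 1 (fully open). A call has 1 to 8 rows; each row shifts and turns the commanded pose from where the row before left it, along the tool's axes as they then stand; what a row does not reach is not made up. A row lasts 1/12 s, in which the tool goes at most 41.7 mm and 7.16 degrees, less where a joint would pass 70% of its speed; a pose out of reach is approached as far as the arm can. A call is refused whole if a number of a shift passes 41.7 or a number of a turn 0.125, either way. A call with a gripper value outside its range is refused whole. The fingers move at their own pace and stop on an object; "grip_force" is the grip in N (left out, the last holds). Time passes only in rows, so rows that do not move let the fingers close. It gives the time, the measured TCP pose, the force, the opening and the grip force at its end, in the units of the state.
- bot.read_state(): the state, without advancing time (a new reading comes with each control period).
- bot.read_camera(name): name is "side" or "top"; returns a dict with "pixels" (480x640x3 uint8, red, green, blue), "fovy" (degrees; the focal length in pixels is half the picture's height over the tangent of half this angle, whatever the lens; pixels are square), "cx", "cy" (the principal point, pixels), "camera_from_world" (4x4, takes a point from world to camera coordinates). Camera axes: x right, y down, z forward; pixel columns grow to the right and rows downward; lengths in m; the calibration is good to about 2 mm. A picture is of the moment at which its call begins. There is no depth.
- bot.finish_job(): hands the job in; it is judged then, once.
The state is a dict: "time": time; "q": joint angles; "joint_vel": joint speeds; "joint_torque": joint torques, N m; "tool_pos": TCP position; "tcp_rot": TCP orientation; "wrist_force": force on the tool from outside, world axes, zero at the start; "torque": the same for the moment, N m; "width": opening from 0.0 (shut) to 1.0 (fully open); "grip_force": force on a finger pad.
Only numpy, scipy, OpenCV 4.12 (cv2) and the standard library are available. Lean on these libraries where they do the work, as an engineer would, in place of code of your own. Each camera call takes 0.05 s, during which the arm holds its last target. There are 200 camera calls.

## Working session

There is one attempt and no reset: what is moved stays moved. The work goes in short steps, Python scripts to look and compute and a tool call to move; the robot and the scene stay as the last step left them, time stands still between calls to the robot, and variables do not carry over. Pictures are saved under pics/ and viewed, at most 10 in all, crops included, and the job is handed in when it is done.

Besides the shell and the picture viewer there is one more tool, called after ">>>" by a JSON object that holds its "method" and its "body". drive_tool: Moves the arm, as the interface text tells. Its arguments: {"type":"object","properties":{"increments":{"type":"array"},"grip_force":{"type":"number"}},"required":["increments"]}

```bash
mkdir -p pics
cat > h.py <<'E'
import numpy as np, cv2
from workcell import bot
def snap(n,f):
    c=bot.read_camera(n); cv2.imwrite(f,c['pixels'][:,:,::-1]); np.savez(f[:-4]+'.npz',**{k:c[k] for k in('fovy','cx','cy','camera_from_world')}); return c
def ray(c,u,v,z):
    f=240/np.tan(np.radians(float(c['fovy']))/2); T=c['camera_from_world']; R=T[:3,:3]
    o=-R.T@T[:3,3]; d=R.T@np.array([(u-c['cx'])/f,(v-c['cy'])/f,1]); return (o+d*(z-o[2])/d[2]).round(4)
def proj(c,p):
    f=240/np.tan(np.radians(float(c['fovy']))/2); T=c['camera_from_world']; q=T[:3,:3]@np.array(p)+T[:3,3]
    return (q[:2]/q[2]*f+[float(c['cx']),float(c['cy'])]).round(1)
E
python3 - <<'E'
from h import *
for n in('top','side'):
    c=snap(n,f'pics/{n}0.png'); print(n,c['fovy'],c['cx'],c['cy'],-c['camera_from_world'][:3,:3].T@c['camera_from_world'][:3,3])
s=bot.read_state(); print(s)
E
```

```text
top 49.61397822165864 328.85164110773246 241.06870109978038 [0.44310611 0.06749766 1.10853874]
side 53.20802295898582 317.4455758218842 247.0992959116274 [ 0.48854091 -0.54815739  0.63946916]
{'time': 0.1, 'q': array([-1.16990027e+00,  2.64702798e-01,  1.60523567e+00,  9.97539961e-06,
        1.27374418e+00, -3.69108638e-02]), 'joint_vel': array([-0.00031916, -0.00184656, -0.00266903, -0.00054106,  0.00122124,
        0.00058611]), 'joint_torque': array([ 1.24863277e-04, -5.16708827e+01, -3.68589914e+01, -2.41230300e-04,
        6.23843705e-03, -1.43152783e-05]), 'tool_pos': array([ 0.28604062, -0.61105251,  0.40347029]), 'tcp_rot': array([-3.06461502e+00, -6.81775077e-01,  5.79072633e-04]), 'wrist_force': array([-0.45771737,  0.38869821, -0.1526559 ]), 'torque': array([-0.03656998, -0.02009173, -0.01771585]), 'grip_force': 0.0, 'width': 0.9955014588022089}
```

View pics/top0.png

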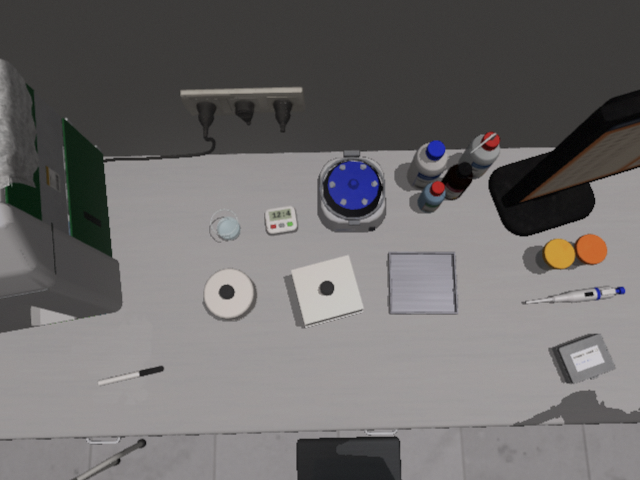

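View pics/side0.png

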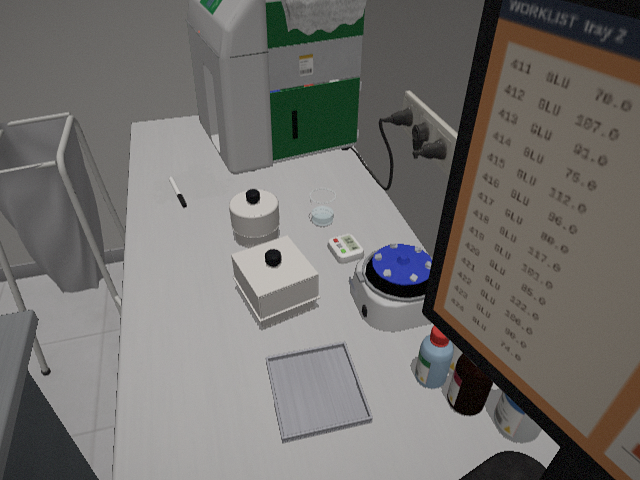

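The top picture shows the knob at about (327,288), the jar at (229,293), the tray at (423,283), the timer and beaker behind. The cover is turned by about 12°. I'll enlarge both views for corner positions.

Run:
```python
import cv2
a=cv2.imread('pics/top0.png')[235:335,280:470]; cv2.imwrite('pics/topc.png',cv2.resize(a,None,fx=4.2,fy=4.2,interpolation=cv2.INTER_CUBIC))
b=cv2.imread('pics/side0.png')[225:445,220:380]; cv2.imwrite('pics/sidec.png',cv2.resize(b,None,fx=2.7,fy=2.7,interpolation=cv2.INTER_CUBIC))
```

```text
(no output)
```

View pics/topc.png

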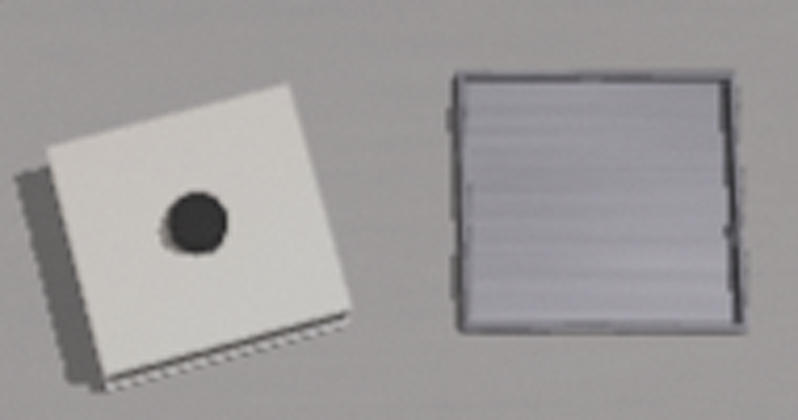

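View pics/sidec.png

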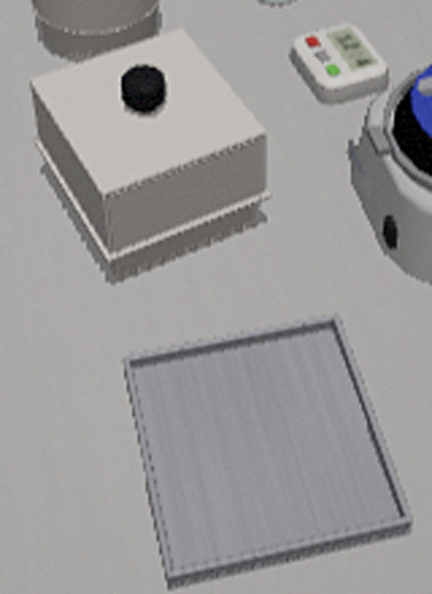

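The crops show the cover's flat-top corners, its knob (top crop 197,222; side crop 143,87) and the tray's rim corners clearly in both views.

```bash
cat > m.py <<'E'
from h import *
T=np.load('pics/top0.npz');S=np.load('pics/side0.npz')
t=lambda p,z:ray(T,280+(p[0]+.5)/4.2-.5,235+(p[1]+.5)/4.2-.5,z)
s=lambda p,z:ray(S,220+(p[0]+.5)/2.7-.5,225+(p[1]+.5)/2.7-.5,z)
def quad(f,P,z):
    A=np.array([f(p,z)[:2] for p in P]); e=np.roll(A,-1,0)-A
    print(A.tolist(),'mean',A.mean(0).round(4),'len',np.linalg.norm(e,axis=1).round(4),'ang',np.degrees(np.arctan2(e[:,1],e[:,0])).round(1))
print('knob',t((197,222),.112),s((143,89),.104))
quad(t,[(48,149),(289,83),(351,311),(105,379)],.088)
quad(s,[(33,83),(183,31),(267,134),(108,192)],.088)
quad(t,[(457,73),(733,73),(743,330),(460,330)],.014)
quad(s,[(125,358),(338,319),(411,521),(168,577)],.014)
E
python3 m.py
python3 - <<'E'
from h import *
from scipy.spatial.transform import Rotation as R
print(R.from_rotvec(bot.read_state()['tcp_rot']).as_matrix().round(3))
E
```

```text
knob [0.5772 0.065  0.112 ] [0.5752 0.062  0.104 ]
[[0.6169, 0.1347], [0.646, 0.0195], [0.537, -0.0058], [0.5085, 0.1093]] mean [0.5771 0.0644] len [0.1188 0.1119 0.1186 0.1113] ang [ -75.8 -166.9  103.9   13.2]
[[0.51, 0.1052], [0.6158, 0.132], [0.6439, 0.0179], [0.5398, -0.0052]] mean [0.5774 0.0625] len [0.1091 0.1175 0.1066 0.1144] ang [  14.2  -76.2 -167.5  105.1]
[[0.6639, -0.0702], [0.6605, -0.2117], [0.5297, -0.2065], [0.5331, -0.0651]] mean [ 0.5968 -0.1384] len [0.1415 0.1309 0.1414 0.1309] ang [-91.4 177.7  88.6  -2.2]
[[0.5326, -0.0698], [0.6627, -0.0756], [0.6588, -0.2137], [0.5285, -0.2102]] mean [ 0.5956 -0.1423] len [0.1302 0.1382 0.1303 0.1405] ang [ -2.6 -91.6 178.5  88.3]
[[ 0.906  0.424 -0.001]
 [ 0.424 -0.906  0.002]
 [ 0.    -0.002 -1.   ]]
```

Sizes agree: the cover measures about 112 x 118 mm, the tray 131 x 141. The knob is at (0.577, 0.064) with the dish yawed about 14°, and the tray centre is at (0.596, -0.140). Next I move above the dish.

>>> {"method": "drive_tool", "body": {"increments": [{"delta_pos": [22.9,-20.3,0],"turn": 0,"jaw": 1},{"delta_pos": [22.9,-20.3,0],"turn": 0,"jaw": 1},{"delta_pos": [22.9,-20.3,0],"turn": 0,"jaw": 1},{"delta_pos": [22.9,-20.3,0],"turn": 0,"jaw": 1},{"delta_pos": [22.9,-20.3,0],"turn": 0,"jaw": 1},{"delta_pos": [22.9,-20.3,0],"turn": 0,"jaw": 1},{"delta_pos": [22.9,-20.3,0],"turn": 0,"jaw": 1},{"delta_pos": [22.9,-20.3,0],"turn": 0,"jaw": 1}]}}

```text
time: 0.77
tool_pos: [0.3834, -0.385, 0.4042]
tcp_rot: [-3.066, -0.682, 0.001]
wrist_force: [0.5, -0.9, 0.4]
width: 0.998
grip_force: 0.0
```

>>> {"method": "drive_tool", "body": {"increments": [{"delta_pos": [22.9,-20.3,0],"turn": 0,"jaw": 1},{"delta_pos": [22.9,-20.3,0],"turn": 0,"jaw": 1},{"delta_pos": [22.9,-20.3,0],"turn": 0,"jaw": 1},{"delta_pos": [22.9,-20.3,0],"turn": 0,"jaw": 1},{"delta_pos": [22.9,-20.3,0],"turn": 0,"jaw": 1},{"delta_pos": [22.9,-20.3,0],"turn": 0,"jaw": 1},{"delta_pos": [22.9,-20.3,0],"turn": 0,"jaw": 1},{"delta_pos": [22.9,-20.3,0],"turn": 0,"jaw": 1}]}}

```text
time: 1.43
tool_pos: [0.4804, -0.1603, 0.4043]
tcp_rot: [-3.066, -0.682, 0.001]
wrist_force: [0.5, -0.6, 0.3]
width: 1.002
grip_force: 0.0
```

>>> {"method": "drive_tool", "body": {"increments": [{"delta_pos": [22.9,-20.3,0],"turn": 0,"jaw": 1},{"delta_pos": [22.9,-20.3,0],"turn": 0,"jaw": 1},{"delta_pos": [22.9,-20.3,0],"turn": 0,"jaw": 1},{"delta_pos": [22.9,-20.3,0],"turn": 0,"jaw": 1},{"delta_pos": [22.9,-20.3,0],"turn": 0,"jaw": 1},{"delta_pos": [22.9,-20.3,0],"turn": 0,"jaw": 1},{"delta_pos": [22.9,-20.3,0],"turn": 0,"jaw": 1},{"delta_pos": [22.9,-20.3,0],"turn": 0,"jaw": 1}]}}

```text
time: 2.1
tool_pos: [0.5775, 0.0645, 0.4041]
tcp_rot: [-3.066, -0.682, 0.001]
wrist_force: [0.2, 0.5, 0.6]
width: 0.997
grip_force: 0.0
```

>>> {"method": "drive_tool", "body": {"increments": [{"delta_pos": [0,0,0],"turn": -0.115,"jaw": 1},{"delta_pos": [0,0,0],"turn": -0.115,"jaw": 1},{"delta_pos": [0,0,0],"turn": -0.115,"jaw": 1},{"delta_pos": [0,0,0],"turn": -0.115,"jaw": 1},{"delta_pos": [0,0,0],"turn": -0.115,"jaw": 1},{"delta_pos": [0,0,0],"turn": -0.115,"jaw": 1}]}}

```text
time: 2.6
tool_pos: [0.5771, 0.063, 0.404]
tcp_rot: [-2.65, -1.687, 0.002]
wrist_force: [0.1, 0.6, -0.2]
width: 1.003
grip_force: 0.0
```

>>> {"method": "drive_tool", "body": {"increments": [{"delta_pos": [0,0,0],"turn": -0.115,"jaw": 1},{"delta_pos": [0,0,0],"turn": -0.115,"jaw": 1},{"delta_pos": [0,0,0],"turn": -0.115,"jaw": 1},{"delta_pos": [0,0,0],"turn": -0.115,"jaw": 1},{"delta_pos": [0,0,0],"turn": -0.115,"jaw": 1},{"delta_pos": [0,0,0],"turn": -0.115,"jaw": 1},{"delta_pos": [0,0,0],"turn": 0,"jaw": 1},{"delta_pos": [0,0,0],"turn": 0,"jaw": 1}]}}

```text
time: 3.27
tool_pos: [0.5772, 0.0629, 0.4042]
tcp_rot: [-1.934, -2.475, 0.001]
wrist_force: [0.7, -0.6, -0.1]
width: 0.999
grip_force: 0.0
```

```bash
cat > st.py <<'E'
from h import *
import sys
from scipy.spatial.transform import Rotation as R
s=bot.read_state(); M=R.from_rotvec(s['tcp_rot']).as_matrix(); p=s['tool_pos']
print('t',s['time'],'tcp',p.round(4),'grasp',(p+M[:,2]*.155).round(4),'xhead',np.degrees(np.arctan2(M[1,0],M[0,0])).round(1),'zax',M[:,2].round(4),'w',round(s['width'],3),'gf',s['grip_force'],'wf',s['wrist_force'].round(1),'q',s['q'].round(2))
if len(sys.argv)>1:
    g=np.array([float(a) for a in sys.argv[1:4]])-(p+M[:,2]*.155); print('tool delta mm to goal',(M.T@g*1000).round(1))
E
python3 st.py 0.577 0.064 0.108
```

```text
t 3.2667 tcp [0.5772 0.0629 0.4042] grasp [0.5771 0.0629 0.2492] xhead 104.0 zax [-8.e-04 -1.e-04 -1.e+00] w 0.999 gf 0.0 wf [ 0.7 -0.6 -0.1] q [ 0.07  0.09  1.81 -0.    1.24 -0.18]
tool delta mm to goal [  1.1   0.3 141.2]
```

>>> {"method": "drive_tool", "body": {"increments": [{"delta_pos": [1,0,25],"turn": 0,"jaw": 1},{"delta_pos": [0,0,25],"turn": 0,"jaw": 1},{"delta_pos": [0,0,25],"turn": 0,"jaw": 1},{"delta_pos": [0,0,25],"turn": 0,"jaw": 1},{"delta_pos": [0,0,20],"turn": 0,"jaw": 1},{"delta_pos": [0,0,12],"turn": 0,"jaw": 1},{"delta_pos": [0,0,8],"turn": 0,"jaw": 1},{"delta_pos": [0,0,0],"turn": 0,"jaw": 1}]}}

```text
time: 3.93
tool_pos: [0.5764, 0.0638, 0.2628]
tcp_rot: [-1.931, -2.475, 0.003]
wrist_force: [-0.0, 0.3, -0.5]
width: 0.997
grip_force: 0.0
```

>>> {"method": "drive_tool", "body": {"grip_force": 50, "increments": [{"delta_pos": [0,0,0],"turn": 0,"jaw": -1},{"delta_pos": [0,0,0],"turn": 0,"jaw": -1},{"delta_pos": [0,0,0],"turn": 0,"jaw": -1},{"delta_pos": [0,0,0],"turn": 0,"jaw": -1},{"delta_pos": [0,0,0],"turn": 0,"jaw": -1},{"delta_pos": [0,0,0],"turn": 0,"jaw": -1},{"delta_pos": [0,0,0],"turn": 0,"jaw": -1},{"delta_pos": [0,0,0],"turn": 0,"jaw": -1}]}}

```text
time: 4.6
tool_pos: [0.5777, 0.0639, 0.2661]
tcp_rot: [1.93, 2.477, 0.002]
wrist_force: [-2.0, 0.1, 5.6]
width: 0.301
grip_force: 49.2
```

>>> {"method": "drive_tool", "body": {"increments": [{"delta_pos": [0,0,0],"turn": 0,"jaw": -1},{"delta_pos": [0,0,0],"turn": 0,"jaw": -1},{"delta_pos": [0,0,0],"turn": 0,"jaw": -1},{"delta_pos": [0,0,0],"turn": 0,"jaw": -1}]}}

```text
time: 4.93
tool_pos: [0.5777, 0.0639, 0.2661]
tcp_rot: [1.93, 2.477, 0.002]
wrist_force: [-0.8, 0.2, 5.6]
width: 0.302
grip_force: 49.2
```

>>> {"method": "drive_tool", "body": {"increments": [{"delta_pos": [0,0,-5],"turn": 0,"jaw": -1},{"delta_pos": [0,0,-10],"turn": 0,"jaw": -1},{"delta_pos": [0,0,-10],"turn": 0,"jaw": -1},{"delta_pos": [0,0,-15],"turn": 0,"jaw": -1},{"delta_pos": [0,0,-15],"turn": 0,"jaw": -1},{"delta_pos": [0,0,-15],"turn": 0,"jaw": -1},{"delta_pos": [0,0,-10],"turn": 0,"jaw": -1},{"delta_pos": [0,0,0],"turn": 0,"jaw": -1}]}}

```text
time: 5.6
tool_pos: [0.5782, 0.064, 0.3483]
tcp_rot: [1.928, 2.475, 0.006]
wrist_force: [0.8, 0.4, -1.0]
width: 0.301
grip_force: 49.3
```

```bash
python3 - <<'E'
from h import *
c=snap('side','pics/side1.png'); im=cv2.imread('pics/side1.png')[100:400,180:440]; cv2.imwrite('pics/side1c.png',cv2.resize(im,None,fx=2,fy=2,interpolation=cv2.INTER_CUBIC))
E
python3 st.py .441 .030 .19
```

```text
t 5.65 tcp [0.5777 0.0639 0.3467] grasp [0.5783 0.064  0.1917] xhead 104.2 zax [ 3.7e-03  3.0e-04 -1.0e+00] w 0.3 gf 49.31213379604742 wf [ 0.3 -0.9 -1.1] q [ 0.07  0.13  1.87  0.    1.13 -0.18]
tool delta mm to goal [   0.6 -141.4    1.2]
```

View pics/side1c.png

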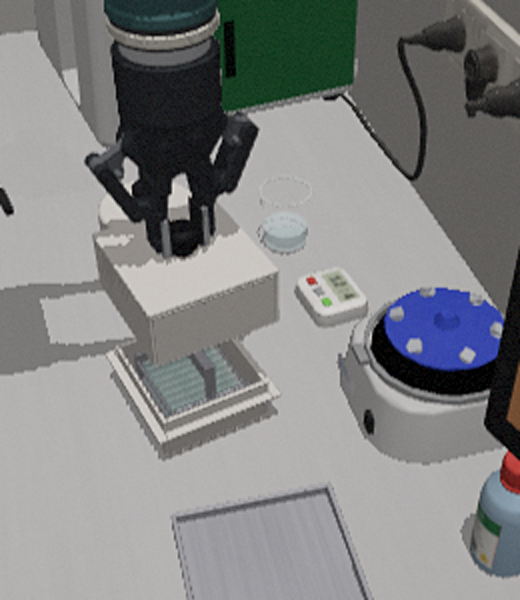

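The cover hangs level and the rack with its bar is visible in the dish below. Next I carry it 142 mm toward the robot and lower it.

>>> {"method": "drive_tool", "body": {"increments": [{"delta_pos": [0,-10,0],"turn": 0,"jaw": -1},{"delta_pos": [0,-20,0],"turn": 0,"jaw": -1},{"delta_pos": [0,-25,0],"turn": 0,"jaw": -1},{"delta_pos": [0,-25,0],"turn": 0,"jaw": -1},{"delta_pos": [0,-25,0],"turn": 0,"jaw": -1},{"delta_pos": [0,-22,0],"turn": 0,"jaw": -1},{"delta_pos": [0,-15,0],"turn": 0,"jaw": -1},{"delta_pos": [0,0,0],"turn": 0,"jaw": -1}]}}

```text
time: 6.32
tool_pos: [0.4355, 0.0287, 0.3424]
tcp_rot: [-1.929, -2.474, 0.006]
wrist_force: [0.9, -0.8, -2.1]
width: 0.3
grip_force: 49.4
```

>>> {"method": "drive_tool", "body": {"increments": [{"delta_pos": [0,0,15],"turn": 0,"jaw": -1},{"delta_pos": [0,0,20],"turn": 0,"jaw": -1},{"delta_pos": [0,0,20],"turn": 0,"jaw": -1},{"delta_pos": [0,0,20],"turn": 0,"jaw": -1},{"delta_pos": [0,0,17],"turn": 0,"jaw": -1},{"delta_pos": [0,0,10],"turn": 0,"jaw": -1},{"delta_pos": [0,0,5],"turn": 0,"jaw": -1},{"delta_pos": [0,0,0],"turn": 0,"jaw": -1}]}}

```text
time: 6.98
tool_pos: [0.4388, 0.0292, 0.2362]
tcp_rot: [-1.929, -2.476, 0.003]
wrist_force: [0.3, 0.4, -1.2]
width: 0.297
grip_force: 49.4
```

>>> {"method": "drive_tool", "body": {"increments": [{"delta_pos": [0,0,2],"turn": 0,"jaw": -1},{"delta_pos": [0,0,1],"turn": 0,"jaw": -1},{"delta_pos": [0,0,1],"turn": 0,"jaw": -1},{"delta_pos": [0,0,0],"turn": 0,"jaw": -1},{"delta_pos": [0,0,0],"turn": 0,"jaw": -1}]}}

```text
time: 7.4
tool_pos: [0.4397, 0.0292, 0.2343]
tcp_rot: [1.93, 2.477, 0.001]
wrist_force: [0.1, -0.3, -1.2]
width: 0.302
grip_force: 49.4
```

>>> {"method": "drive_tool", "body": {"increments": [{"delta_pos": [0,0,1.5],"turn": 0,"jaw": -1},{"delta_pos": [0,0,1],"turn": 0,"jaw": -1},{"delta_pos": [0,0,0],"turn": 0,"jaw": -1},{"delta_pos": [0,0,0],"turn": 0,"jaw": -1}]}}

```text
time: 7.73
tool_pos: [0.4398, 0.0292, 0.2321]
tcp_rot: [1.931, 2.478, 0.001]
wrist_force: [-1.7, -0.5, 5.3]
width: 0.301
grip_force: 50.1
```

>>> {"method": "drive_tool", "body": {"increments": [{"delta_pos": [0,0,0],"turn": 0,"jaw": 1},{"delta_pos": [0,0,0],"turn": 0,"jaw": 1},{"delta_pos": [0,0,0],"turn": 0,"jaw": 1},{"delta_pos": [0,0,0],"turn": 0,"jaw": 1},{"delta_pos": [0,0,0],"turn": 0,"jaw": 1},{"delta_pos": [0,0,0],"turn": 0,"jaw": 1},{"delta_pos": [0,0,0],"turn": 0,"jaw": 1},{"delta_pos": [0,0,0],"turn": 0,"jaw": 1}]}}

```text
time: 8.4
tool_pos: [0.4394, 0.0292, 0.2311]
tcp_rot: [-1.931, -2.478, 0.0]
wrist_force: [-0.1, 0.2, 0.0]
width: 1.0
grip_force: 0.0
```

>>> {"method": "drive_tool", "body": {"increments": [{"delta_pos": [0,0,-15],"turn": 0,"jaw": 1},{"delta_pos": [0,0,-25],"turn": 0,"jaw": 1},{"delta_pos": [0,0,-25],"turn": 0,"jaw": 1},{"delta_pos": [0,0,-25],"turn": 0,"jaw": 1},{"delta_pos": [0,0,-20],"turn": 0,"jaw": 1},{"delta_pos": [0,0,-10],"turn": 0,"jaw": 1},{"delta_pos": [0,0,0],"turn": 0,"jaw": 1}]}}

```text
time: 8.98
tool_pos: [0.4405, 0.0292, 0.3539]
tcp_rot: [1.928, 2.475, 0.005]
wrist_force: [1.2, 0.9, 0.8]
width: 0.999
grip_force: 0.0
```

```bash
python3 - <<'E'
from h import *
for n,r in(('top',(235,400,230,470)),('side',(170,390,200,380))):
    c=snap(n,f'pics/{n}2.png'); im=cv2.imread(f'pics/{n}2.png')[r[0]:r[1],r[2]:r[3]]; cv2.imwrite(f'pics/{n}2c.png',cv2.resize(im,None,fx=2.7,fy=2.7,interpolation=cv2.INTER_CUBIC))
E
python3 st.py
```

```text
t 9.0833 tcp [0.4392 0.0292 0.3506] grasp [0.4392 0.0292 0.1956] xhead 104.2 zax [-3.e-04  0.e+00 -1.e+00] w 1.003 gf 0.0 wf [ 0.5 -0.2 -0.3] q [ 0.01 -0.15  2.14  0.    1.15 -0.24]
```

View pics/side2c.png

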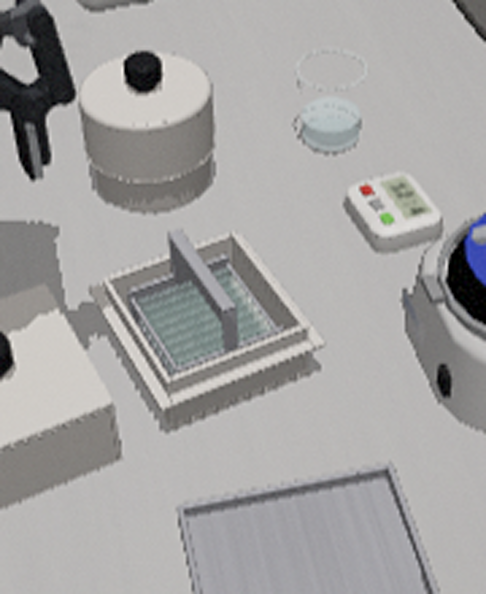

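View pics/top2c.png

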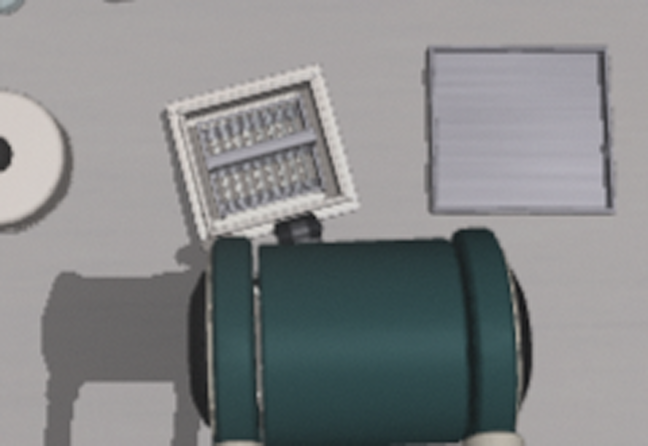

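The cover stands on the bench and the dish looks undisturbed. The bar runs from (208,161) to (314,136) in the top crop and from (178,234) to (231,307) in the side crop.

```bash
python3 - <<'E'
from h import *
T=np.load('pics/top2.npz');S=np.load('pics/side2.npz')
t=lambda p,z:ray(T,230+(p[0]+.5)/2.7-.5,235+(p[1]+.5)/2.7-.5,z)
s=lambda p,z:ray(S,200+(p[0]+.5)/2.7-.5,170+(p[1]+.5)/2.7-.5,z)
for f,a,b in((t,(208,161),(314,136)),(s,(178,234),(231,307))):
    A,B=f(a,.076),f(b,.076); d=A-B; print(A,B,(A+B)/2,np.linalg.norm(d),np.degrees(np.arctan2(d[1],d[0])))
E
python3 st.py .578 .064 .20
```

```text
[0.5693 0.1047 0.076 ] [0.586  0.0259 0.076 ] [0.57765 0.0653  0.076  ] 0.0805501707012468 101.96558966665457
[0.5683 0.1008 0.076 ] [0.5874 0.0238 0.076 ] [0.57785 0.0623  0.076  ] 0.0793335364143059 103.93114585511161
t 9.0833 tcp [0.4392 0.0292 0.3506] grasp [0.4392 0.0292 0.1956] xhead 104.2 zax [-3.e-04  0.e+00 -1.e+00] w 1.003 gf 0.0 wf [ 0.5 -0.2 -0.3] q [ 0.01 -0.15  2.14  0.    1.15 -0.24]
tool delta mm to goal [ -0.2 143.1  -4.4]
```

>>> {"method": "drive_tool", "body": {"increments": [{"delta_pos": [0,10,0],"turn": 0.01,"jaw": 1},{"delta_pos": [0,22,0],"turn": 0,"jaw": 1},{"delta_pos": [0,25,0],"turn": 0,"jaw": 1},{"delta_pos": [0,25,0],"turn": 0,"jaw": 1},{"delta_pos": [0,25,0],"turn": 0,"jaw": 1},{"delta_pos": [0,23,0],"turn": 0,"jaw": 1},{"delta_pos": [0,12,0],"turn": 0,"jaw": 1},{"delta_pos": [0,0,0],"turn": 0,"jaw": 1}]}}

```text
time: 9.75
tool_pos: [0.5793, 0.0632, 0.3491]
tcp_rot: [-1.942, -2.468, 0.002]
wrist_force: [0.2, 0.4, -0.4]
width: 1.003
grip_force: 0.0
```

>>> {"method": "drive_tool", "body": {"increments": [{"delta_pos": [0,0,15],"turn": 0,"jaw": 1},{"delta_pos": [0,0,20],"turn": 0,"jaw": 1},{"delta_pos": [0,0,15],"turn": 0,"jaw": 1},{"delta_pos": [0,0,10],"turn": 0,"jaw": 1},{"delta_pos": [0,0,0],"turn": 0,"jaw": 1},{"delta_pos": [0,0,0],"turn": 0,"jaw": 1}]}}

```text
time: 10.25
tool_pos: [0.5766, 0.0624, 0.2903]
tcp_rot: [-1.942, -2.467, 0.003]
wrist_force: [0.8, 1.1, -0.1]
width: 1.0
grip_force: 0.0
```

```bash
python3 st.py .578 .064 .071
```

```text
t 10.25 tcp [0.5766 0.0624 0.2903] grasp [0.5762 0.0624 0.1353] xhead 103.6 zax [-2.5e-03 -2.0e-04 -1.0e+00] w 1.0 gf 0.0 wf [ 0.8  1.1 -0.1] q [ 0.06  0.18  1.92 -0.    1.04 -0.17]
tool delta mm to goal [ 1.1  2.2 64.3]
```

>>> {"method": "drive_tool", "body": {"increments": [{"delta_pos": [1,1,15],"turn": 0,"jaw": 1},{"delta_pos": [0,0,18],"turn": 0,"jaw": 1},{"delta_pos": [0,0,15],"turn": 0,"jaw": 1},{"delta_pos": [0,0,10],"turn": 0,"jaw": 1},{"delta_pos": [0,0,5],"turn": 0,"jaw": 1},{"delta_pos": [0,0,0],"turn": 0,"jaw": 1},{"delta_pos": [0,0,0],"turn": 0,"jaw": 1}]}}

```text
time: 10.83
tool_pos: [0.5786, 0.0638, 0.2289]
tcp_rot: [1.943, 2.468, 0.001]
wrist_force: [1.0, -0.1, 0.1]
width: 1.004
grip_force: 0.0
```

>>> {"method": "drive_tool", "body": {"grip_force": 60, "increments": [{"delta_pos": [0,0,0],"turn": 0,"jaw": -1},{"delta_pos": [0,0,0],"turn": 0,"jaw": -1},{"delta_pos": [0,0,0],"turn": 0,"jaw": -1},{"delta_pos": [0,0,0],"turn": 0,"jaw": -1},{"delta_pos": [0,0,0],"turn": 0,"jaw": -1},{"delta_pos": [0,0,0],"turn": 0,"jaw": -1},{"delta_pos": [0,0,0],"turn": 0,"jaw": -1},{"delta_pos": [0,0,0],"turn": 0,"jaw": -1}]}}

```text
time: 11.5
tool_pos: [0.5783, 0.0638, 0.2283]
tcp_rot: [1.943, 2.468, 0.0]
wrist_force: [1.3, 0.2, 1.1]
width: 0.101
grip_force: 61.4
```

>>> {"method": "drive_tool", "body": {"increments": [{"delta_pos": [0,0,0],"turn": 0,"jaw": -1},{"delta_pos": [0,0,0],"turn": 0,"jaw": -1},{"delta_pos": [0,0,0],"turn": 0,"jaw": -1},{"delta_pos": [0,0,0],"turn": 0,"jaw": -1}]}}

```text
time: 11.83
tool_pos: [0.5783, 0.0638, 0.2283]
tcp_rot: [1.943, 2.468, 0.0]
wrist_force: [0.6, 0.6, 0.9]
width: 0.104
grip_force: 61.6
```

```bash
python3 st.py .578 .064 .071
```

```text
t 11.8333 tcp [0.5783 0.0638 0.2283] grasp [0.5784 0.0638 0.0733] xhead 103.6 zax [ 4.e-04  0.e+00 -1.e+00] w 0.104 gf 61.56364917755127 wf [0.6 0.6 0.9] q [ 0.07  0.26  1.96  0.    0.92 -0.17]
tool delta mm to goal [ 0.2 -0.3  2.3]
```

>>> {"method": "drive_tool", "body": {"increments": [{"delta_pos": [0,0,-4],"turn": 0,"jaw": -1},{"delta_pos": [0,0,-8],"turn": 0,"jaw": -1},{"delta_pos": [0,0,-12],"turn": 0,"jaw": -1},{"delta_pos": [0,0,-15],"turn": 0,"jaw": -1},{"delta_pos": [0,0,-15],"turn": 0,"jaw": -1},{"delta_pos": [0,0,-15],"turn": 0,"jaw": -1},{"delta_pos": [0,0,-11],"turn": 0,"jaw": -1},{"delta_pos": [0,0,0],"turn": 0,"jaw": -1}]}}

```text
time: 12.5
tool_pos: [0.5795, 0.0639, 0.3121]
tcp_rot: [1.94, 2.465, 0.007]
wrist_force: [1.1, 0.3, -1.6]
width: 0.102
grip_force: 61.1
```

```bash
python3 - <<'E'
from h import *
c=snap('side','pics/side3.png'); im=cv2.imread('pics/side3.png')[150:420,180:440]; cv2.imwrite('pics/side3c.png',cv2.resize(im,None,fx=2.2,fy=2.2,interpolation=cv2.INTER_CUBIC))
E
python3 st.py .596 -.140 .153
```

```text
t 12.55 tcp [0.5789 0.0639 0.3105] grasp [0.5796 0.0639 0.1555] xhead 103.6 zax [ 4.1e-03  3.0e-04 -1.0e+00] w 0.098 gf 61.09398365020752 wf [-0.   0.6 -2. ] q [ 0.07  0.17  1.9   0.    1.07 -0.17]
tool delta mm to goal [-202.1  -31.9    2.5]
```

View pics/side3c.png

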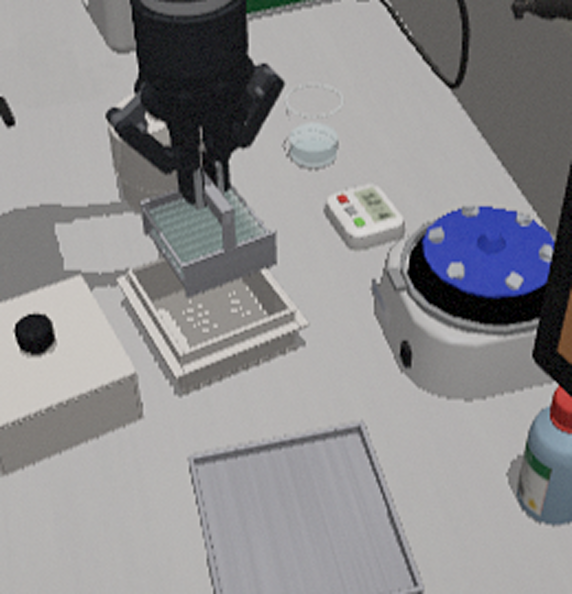

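The rack hangs level, clear of the dish. Next I carry it over the tray.

>>> {"method": "drive_tool", "body": {"increments": [{"delta_pos": [-10,-2,0],"turn": 0,"jaw": -1},{"delta_pos": [-18,-3,0],"turn": 0,"jaw": -1},{"delta_pos": [-20,-3,0],"turn": 0,"jaw": -1},{"delta_pos": [-20,-3,0],"turn": 0,"jaw": -1},{"delta_pos": [-20,-3,0],"turn": 0,"jaw": -1},{"delta_pos": [-20,-3,0],"turn": 0,"jaw": -1},{"delta_pos": [-20,-3,0],"turn": 0,"jaw": -1},{"delta_pos": [-20,-3,0],"turn": 0,"jaw": -1}]}}

```text
time: 13.22
tool_pos: [0.5897, -0.087, 0.3064]
tcp_rot: [-1.942, -2.466, 0.003]
wrist_force: [0.1, 0.5, -1.4]
width: 0.1
grip_force: 61.1
```

>>> {"method": "drive_tool", "body": {"increments": [{"delta_pos": [-20,-3,0],"turn": 0,"jaw": -1},{"delta_pos": [-18,-3,0],"turn": 0,"jaw": -1},{"delta_pos": [-11,-2,0],"turn": 0,"jaw": -1},{"delta_pos": [-5,-1,0],"turn": 0,"jaw": -1},{"delta_pos": [0,0,0],"turn": 0,"jaw": -1},{"delta_pos": [0,0,0],"turn": 0,"jaw": -1}]}}

```text
time: 13.72
tool_pos: [0.5942, -0.1399, 0.3075]
tcp_rot: [-1.943, -2.467, 0.0]
wrist_force: [0.0, -0.0, -1.6]
width: 0.1
grip_force: 61.1
```

```bash
python3 st.py .596 -.140 .0713
```

```text
t 13.7167 tcp [ 0.5942 -0.1399  0.3075] grasp [ 0.594  -0.1398  0.1525] xhead 103.5 zax [-1.3e-03  9.0e-04 -1.0e+00] w 0.1 gf 61.06364607810974 wf [ 0.  -0.  -1.6] q [-0.27  0.22  1.84  0.    1.08 -0.51]
tool delta mm to goal [-0.8  2.  81.2]
```

>>> {"method": "drive_tool", "body": {"increments": [{"delta_pos": [0,1,10],"turn": 0,"jaw": -1},{"delta_pos": [0,0,15],"turn": 0,"jaw": -1},{"delta_pos": [0,0,18],"turn": 0,"jaw": -1},{"delta_pos": [0,0,16],"turn": 0,"jaw": -1},{"delta_pos": [0,0,10],"turn": 0,"jaw": -1},{"delta_pos": [0,0,5],"turn": 0,"jaw": -1},{"delta_pos": [0,0,0],"turn": 0,"jaw": -1},{"delta_pos": [0,0,0],"turn": 0,"jaw": -1}]}}

```text
time: 14.38
tool_pos: [0.5957, -0.1395, 0.2342]
tcp_rot: [-1.943, -2.469, -0.0]
wrist_force: [-1.6, -0.6, -2.4]
width: 0.099
grip_force: 61.0
```

>>> {"method": "drive_tool", "body": {"increments": [{"delta_pos": [0,0,2],"turn": 0,"jaw": -1},{"delta_pos": [0,0,1],"turn": 0,"jaw": -1},{"delta_pos": [0,0,1],"turn": 0,"jaw": -1},{"delta_pos": [0,0,0],"turn": 0,"jaw": -1},{"delta_pos": [0,0,0],"turn": 0,"jaw": -1}]}}

```text
time: 14.8
tool_pos: [0.5956, -0.1399, 0.2305]
tcp_rot: [1.943, 2.468, 0.0]
wrist_force: [-0.4, 0.4, -1.9]
width: 0.102
grip_force: 61.0
```

>>> {"method": "drive_tool", "body": {"increments": [{"delta_pos": [0,0,2],"turn": 0,"jaw": -1},{"delta_pos": [0,0,1],"turn": 0,"jaw": -1},{"delta_pos": [0,0,1],"turn": 0,"jaw": -1},{"delta_pos": [0,0,0],"turn": 0,"jaw": -1},{"delta_pos": [0,0,0],"turn": 0,"jaw": -1}]}}

```text
time: 15.22
tool_pos: [0.5957, -0.1399, 0.2274]
tcp_rot: [1.943, 2.468, 0.0]
wrist_force: [-3.2, 0.5, 6.2]
width: 0.101
grip_force: 62.1
```

>>> {"method": "drive_tool", "body": {"increments": [{"delta_pos": [0,0,0],"turn": 0,"jaw": 1},{"delta_pos": [0,0,0],"turn": 0,"jaw": 1},{"delta_pos": [0,0,0],"turn": 0,"jaw": 1},{"delta_pos": [0,0,0],"turn": 0,"jaw": 1},{"delta_pos": [0,0,0],"turn": 0,"jaw": 1},{"delta_pos": [0,0,0],"turn": 0,"jaw": 1},{"delta_pos": [0,0,0],"turn": 0,"jaw": 1},{"delta_pos": [0,0,0],"turn": 0,"jaw": 1}]}}

```text
time: 15.88
tool_pos: [0.5955, -0.1398, 0.2261]
tcp_rot: [-1.943, -2.468, 0.0]
wrist_force: [-0.1, -0.3, 0.1]
width: 1.003
grip_force: 0.0
```

>>> {"method": "drive_tool", "body": {"increments": [{"delta_pos": [0,0,-10],"turn": 0,"jaw": 1},{"delta_pos": [0,0,-25],"turn": 0,"jaw": 1},{"delta_pos": [0,0,-30],"turn": 0,"jaw": 1},{"delta_pos": [0,0,-30],"turn": 0,"jaw": 1},{"delta_pos": [0,0,-30],"turn": 0,"jaw": 1},{"delta_pos": [0,0,-20],"turn": 0,"jaw": 1},{"delta_pos": [0,0,-10],"turn": 0,"jaw": 1},{"delta_pos": [0,0,0],"turn": 0,"jaw": 1}]}}

```text
time: 16.55
tool_pos: [0.5964, -0.14, 0.3853]
tcp_rot: [1.939, 2.464, 0.004]
wrist_force: [-0.3, 0.2, -0.1]
width: 1.0
grip_force: 0.0
```

```bash
python3 - <<'E'
from h import *
c=snap('side','pics/side4.png'); im=cv2.imread('pics/side4.png')[150:470,140:440]; cv2.imwrite('pics/side4c.png',cv2.resize(im,None,fx=1.8,fy=1.8,interpolation=cv2.INTER_CUBIC))
E
python3 st.py
```

```text
t 16.6 tcp [ 0.5957 -0.1399  0.3828] grasp [ 0.5962 -0.14    0.2278] xhead 103.6 zax [ 2.9e-03 -8.0e-04 -1.0e+00] w 0.999 gf 0.0 wf [-0.3  0.1 -0.2] q [-0.27  0.16  1.77  0.    1.21 -0.51]
```

View pics/side4c.png

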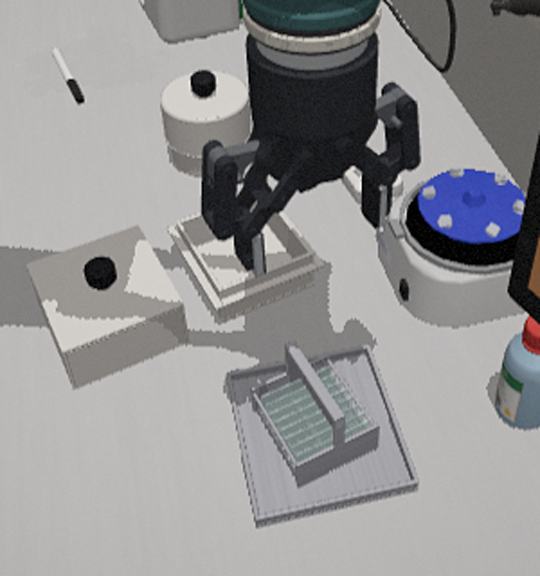

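The rack stands flat and centred in the tray, with its bar from (291,350) to (338,425). The cover is on the bench knob up, and the dish has not moved. I'll hand the job in.

```bash
python3 -c "
from workcell import bot
print(bot.finish_job())"
```

```text
the job is handed in; nothing more can be done
None
```

I handed the job in at about 17 s: in the last picture the cover stands on the bench, knob up and clear of the dish, the rack stands flat near the middle of the tray, and the dish looks unmoved (no verdict was returned).

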